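# Test the emergency stop of the tube conveyor

### The arm

A 6-joint arm with a two-finger parallel gripper is mounted at the origin on the work surface. World frame = base frame: x ahead of the robot, y to its left, z up, the work surface at z = 0. Lengths are in m, angles in rad, forces in N, time in s.
With the tool pointing down it reaches from about 0.325 to 0.9 m from the base axis. Payload 6.1 kg.
Tool frame: the origin (TCP) lies midway between the tips of the shut fingers; the grasp point (between the pads) lies behind it (manip.pinch_z is the z of the grasp point in the tool frame, in m); z points along the fingers, y is the line along which they close (so a half turn about z gives the same grasp; the last joint's range is limited). The gripper opens to 85 mm and grips with 20 to 120 N. Pads are 22 mm wide; open, the fingers measure 114 mm over their backs; the gripper's body (76 mm by 85 mm) begins 54 mm behind the grasp point. The pads swing forward as they close: fully open they stand 13 mm farther back than shut.
Start: joints at [1.075, 0.22, 1.526, -0, 1.395, -0.126], TCP at [0.226, 0.583, 0.231] pointing down, gripper open.
Joint ranges: [-2.98, 2.98], [-0.91, 2.08], [0.09, 2.57], [-1.24, 4.39], [0.2, 2.65], [-2.68, 2.68]. Speed limits (rad/s): [2.57, 2.57, 3.01, 3.14, 3.14, 3.14].

### API

Orientations are given as a rotation vector (axis times angle).
In Python, from cell import manip gives the robot as it stands. Calls block until the motion is done:
- manip.reach(position, orientation): joint-space move of the TCP to a pose.
- manip.servo_line(position, rotation=None, max_speed=0.15): straight line of the TCP; rotation=None keeps the orientation; max_speed is the mean speed in m/s.
- manip.goto_joints(angles): joint-space move.
- manip.open() and manip.clamp(effort=None): open the fingers fully, or close them until they stop; effort is the grip in N (None keeps the last).
- manip.sleep(seconds).
- manip.ik(position, orientation): joint angles nearest the present ones, or None.
- manip.get_state(): the state.
- manip.grab_frame(name): name is "scene" or "top" or "wrist"; returns a dict with "image" (420x560x3 uint8, red, green, blue), "range_z" (420x560 float32, m along the optical axis (not along the pixel's ray), 0 where there is no reading), "fovy" (degrees; the focal length in pixels is half the picture's height over the tangent of half this angle, whatever the lens; pixels are square), "cx", "cy" (the principal point, pixels), "R" (3x3) and "t" (3): a world point X has camera coordinates R X + t; the wrist camera has in their place "mount" (4x4, takes a point from camera to tool coordinates, whose origin is the TCP and whose axes are the flange's). Camera axes: x right, y down, z forward; pixel columns grow to the right and rows downward; lengths in m; the calibration is good to about 2 mm. A picture is of the moment at which its call begins: read the wrist's pose just before it.
A pose or a line that the arm cannot do raises manip.MotionError and nothing moves.
- manip.finish_job(): hands the job in; it is judged then, once.
The state is a dict: "t": time; "joint_pos": joint angles; "joint_velocities": joint speeds; "joint_efforts": joint torques, N m; "ee_pos": TCP position; "orientation": TCP orientation; "contact_force": force on the tool from outside, world axes, zero at the start; "moment": the same for the moment, N m; "width": opening from 0.0 (shut) to 1.0 (fully open); "grasp_force": force on a finger pad.
Only numpy, scipy, OpenCV 4.12 (cv2) and the standard library are available. Lean on these libraries where they do the work, as an engineer would, in place of code of your own. Each camera call takes 0.05 s, during which the arm holds its last target. There are 200 camera calls.

### The job

Test the emergency stop of the sample-tube conveyor with the fingertips: press the red mushroom head straight in until it latches, then push its wings round clockwise, as the arrows on it show, until it lets go and springs fully out again, and finally press the blue reset button all the way in and let it come back out. Do not press reset while the red head is still in, do not pinch the head or lean hard on it, and leave the sample tubes, the jar and the bottle standing where they are: nothing is picked up or moved.

Things in the scene. Friction and masses are not known exactly. Their poses are not given: they have to be found in the camera images.
- conveyor: Fixed belt conveyor for sample tubes, 800 mm long along its own y axis, 140 mm wide over its two aluminium side profiles; dark green belt 75 mm and profiles 85 mm above the bench. Origin: middle of its length and width, on the bench.
- station: Fixed control box beside the conveyor, on the robot's side: 76 mm (own x, towards the belt) by 160 mm (own y) by 62 mm, ivory lid 90 mm above the bench. Origin: centre of its underside, 28 mm above the bench. It carries the red emergency stop and the blue reset button, 40 mm either side of the middle along its y; either may be on either side.
- estop_base: Emergency-stop unit. Origin: on its axis at lid height (90 mm over the bench), z up, x along the untwisted wings. Yellow disc (60 mm wide, 2.5 mm thick) on the lid; red mushroom head, diameter 40 mm, 18 to 34 mm above the lid when out. Two opposite wings, one piece with the head, reach 36 mm from the axis; 12 mm wide, 19 to 30 mm above the lid when out, 5.5 mm lower when latched.
- estop_top (a point): Centre of the head's slightly domed crown (34 mm above the lid when out); press here, straight down.
- wing_a (a point): On the wing along +x of the unit, 29 mm from the axis, half-way up the wing; it turns and sinks with the head.
- wing_b (a point): The same on the opposite wing (along -x of the unit, the robot's side).
- estop_press (a joint): How far the head is in, m: 0 out, about 0.0055 when latched, 0.009 at the stop. A spring resists with 5 N at first and about 7 N at 0.003; a little beyond that it snaps in, the latch catches and the head stays in by itself (safest is to press to 0.007 or more). At the stop it bears 13 N and is rigid.
- estop_twist (a joint): How far the head is turned, rad, clockwise seen from above: 0 at rest, stop at 0.95. With the head latched, it lets go at about 0.65 rad and springs out; that takes about 0.07 N m (some 3 N on a wing). A light spring turns the head back to 0 when it is left alone.
- estop_latch (a joint): The hidden latch inside, rad: near 0 free, about -0.8 caught. Only its own spring and the twisted head move it.
- reset_top (a point): Centre of the top of the blue reset button (cap diameter 23 mm, top 16 mm above the lid, steel collar 29 mm wide and 4 mm high round it); press here, straight down.
- reset (a joint): How far the reset button is in, m: 0 out, 0.005 fully in. It springs back; 2 N to start, 6 N fully in.
- puck_lilac: Loose bystander standing on the belt: blood tube with lilac cap in a dark round carrier, carrier diameter 33 mm, 116 mm high in all, 60 g. Origin: centre of its underside.
- puck_gold: The same with a gold cap.
- jar: Loose bystander on the bench near one end of the box: specimen jar with a yellow screw lid, diameter 62 mm, 65 mm high, 70 g. Origin: centre of its underside.
- reagent: Loose bystander on the bench near the other end of the box: white reagent bottle with a green cap, diameter 40 mm, 75 mm high, 60 g. Origin: centre of its underside.

How it is judged:
By the outcome, as a careful person would: the job done as asked, in the order asked, and still so for the second after the job is handed in, with the robot touching nothing.
It also fails if it takes over 58 s, if anything falls off the work surface, if the arm or the gripper's body presses on something with over 40 N, if the wrist force passes 120 N, or if a joint passes its speed limit or range.

## Working session

There is one attempt and no reset: what is moved stays moved. The work goes in short steps, each a Python script; the robot and the scene stay as the last script left them, time stands still between calls to the robot, and variables do not carry over. Pictures are saved under pics/ and viewed, at most 10 in all, crops included, and the job is handed in when it is done.

```bash
mkdir -p pics; ls
python3 - <<'E'
from cell import manip
import cv2,numpy as np
print(manip.get_state(), manip.pinch_z)
a=[]
for n in("scene","top"):
    f=manip.grab_frame(n); np.savez(n+".npz",**f); cv2.imwrite(f"pics/{n}.png",f["image"][:,:,::-1]); print(n,f["fovy"],f["R"],f["t"],f["cx"],f["cy"])
E
```

```text
pics
{'t': 0.0, 'joint_pos': array([ 1.07490708e+00,  2.21245691e-01,  1.52763638e+00,  2.88186455e-05,
        1.39466858e+00, -1.26094023e-01]), 'joint_velocities': array([-5.35909628e-04,  1.38811588e-06,  1.61274415e-03,  1.29917092e-03,
        1.52329515e-03, -1.11704801e-04]), 'joint_efforts': array([-9.80088298e-04, -4.96895134e+01, -3.89396131e+01, -3.24614466e-04,
        1.11196004e-02, -1.99589346e-05]), 'ee_pos': array([0.22559057, 0.58221649, 0.23017374]), 'orientation': array([-5.77461368e-01, -3.08742618e+00,  2.91385428e-03]), 'contact_force': array([0.09059053, 0.1961058 , 0.26820362]), 'moment': array([ 0.01740242,  0.0240178 , -0.01571678]), 'grasp_force': 0.0, 'width': 0.9977462315158756} -0.0187
scene 50.670225631531075 [[-0.24191314  0.96999916  0.02407612]
 [ 0.51081017  0.14841149 -0.84678628]
 [-0.82495515 -0.1925504  -0.53138813]] [ 0.1757096  -0.19658395  1.40264036] 278.1311254848365 208.66577044033116
top 49.13904313845236 [[ 0.00926468 -0.9996869  -0.02324347]
 [-0.99196793 -0.00625576 -0.12633484]
 [ 0.12614988  0.02422723 -0.99171531]] [-0.00449273  0.62337162  0.94003219] 279.13250951700394 209.86669160824664
```

View pics/top.png

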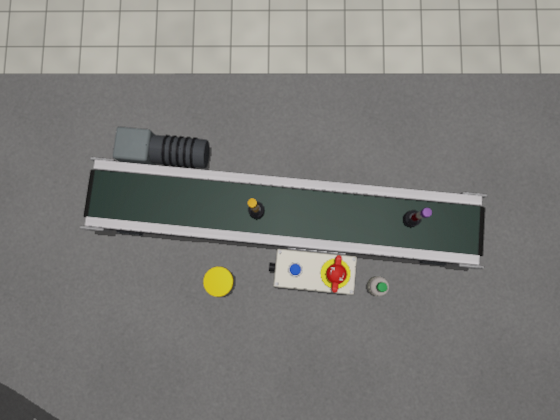

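View pics/scene.png

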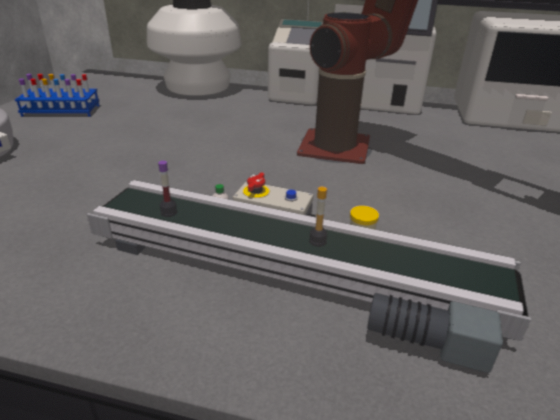

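The top view shows the red head at about (337,273) with wings towards (338,260) and (335,288). The blue button is at (295,269), the jar at (218,282) and the bottle at (379,287).

```bash
cat > h.py <<'E'
import numpy as np,cv2
from scipy.spatial.transform import Rotation as Ro
from cell import manip
def ray(f,uv,z,R=None,t=None):
    R=f["R"] if R is None else R; t=f["t"] if t is None else t
    F=210/np.tan(np.radians(float(f["fovy"]))/2)
    d=R.T@np.array([(uv[0]-f["cx"])/F,(uv[1]-f["cy"])/F,1]); c=-R.T@t
    return c+d*(z-c[2])/d[2]
def mask(im,c):
    h=cv2.cvtColor(np.ascontiguousarray(im),cv2.COLOR_RGB2HSV)
    lo,hi={"red":((172,120,60),(180,255,255)),"blue":((105,150,60),(130,255,255)),"yellow":((22,150,100),(34,255,255)),"green":((50,120,60),(85,255,255)),"ivory":((15,8,150),(40,90,255))}[c]
    m=cv2.inRange(h,lo,hi)
    if c=="red": m|=cv2.inRange(h,(0,120,60),(8,255,255))
    return m
def blobs(m,n=3,amin=25):
    k,l,s,c=cv2.connectedComponentsWithStats(m)
    i=sorted(range(1,k),key=lambda i:-s[i,4])[:n]
    return [(l==j,s[j,4],c[j]) for j in i if s[j,4]>=amin]
def wrist():
    s=manip.get_state(); f=manip.grab_frame("wrist")
    T=np.eye(4); T[:3,:3]=Ro.from_rotvec(s["orientation"]).as_matrix(); T[:3,3]=s["ee_pos"]
    W=np.linalg.inv(T@f["mount"]); f["R"],f["t"]=W[:3,:3],W[:3,3]; return f
def down(yaw): # tool z down, tool y (closing line) along world yaw+90deg-ish
    y=np.array([-np.sin(yaw),np.cos(yaw),0]); z=np.array([0,0,-1.]); return Ro.from_matrix(np.c_[np.cross(y,z),y,z]).as_rotvec()
E
python3 - <<'E'
from h import *
f=dict(np.load("top.npz"))
for c,z in(("red",.115),("blue",.106),("yellow",.07),("green",.075),("ivory",.09)):
    for b,a,u in blobs(mask(f["image"],c)): print(c,a,u.round(1),ray(f,u,z).round(4))
b=blobs(mask(f["image"],"ivory"),1)[0][0]; r=cv2.minAreaRect(np.argwhere(b)[:,::-1].astype(np.float32)); print([ray(f,p,.09).round(4) for p in cv2.boxPoints(r)])
s=manip.get_state(); T=Ro.from_rotvec(s["orientation"]).as_matrix(); print(T); print(manip.grab_frame("wrist")["mount"])
E
```

```text
red 360 [336.  273.5] [ 0.4909 -0.1122  0.115 ]
blue 83 [294.7 269.3] [ 0.4982 -0.0328  0.106 ]
yellow 713 [218.  281.3] [0.4724 0.1224 0.07  ]
yellow 170 [326.3 272.1] [ 0.4931 -0.0972  0.07  ]
yellow 105 [344.7 275.2] [ 0.4872 -0.1342  0.07  ]
green 68 [381.5 286.7] [ 0.4651 -0.2069  0.075 ]
ivory 10108 [259.4  43.4] [0.9727 0.0443 0.09  ]
ivory 8724 [409.9  40.3] [ 0.9788 -0.273   0.09  ]
ivory 4106 [100.6  26.1] [1.0129 0.3868 0.09  ]
[array([1.0471, 0.2706, 0.09  ]), array([ 1.0453, -0.1353,  0.09  ]), array([ 0.9067, -0.1341,  0.09  ]), array([0.9072, 0.2645, 0.09  ])]
[[-9.32393662e-01  3.61443453e-01 -8.30548342e-04]
 [ 3.61444345e-01  9.32392386e-01 -1.55687593e-03]
 [ 2.11674339e-04 -1.75181825e-03 -9.99998443e-01]]
[[-5.42559951e-05 -9.45686624e-01 -3.25079693e-01  8.24567627e-02]
 [ 9.99999961e-01  3.71869224e-05 -2.75080757e-04  1.44441956e-04]
 [ 2.72228906e-04 -3.25079695e-01  9.45686585e-01 -1.43190303e-01]
 [ 0.00000000e+00  0.00000000e+00  0.00000000e+00  1.00000000e+00]]
```

Run:
```python
from h import *
manip.clamp(20)
manip.reach([.492,-.075,.27],down(-.09))
f=wrist(); np.savez("w1.npz",**f); cv2.imwrite("pics/w1.png",f["image"][:,:,::-1])
for c,z in(("red",.12),("blue",.106),("yellow",.0925)):
    for b,a,u in blobs(mask(f["image"],c)): print(c,a,u.round(1),ray(f,u,z).round(4), [ray(f,p,z)[:2].round(4) for p in cv2.boxPoints(cv2.minAreaRect(np.argwhere(b)[:,::-1].astype(np.float32)))])
s=manip.get_state();print(s["t"],s["width"],s["ee_pos"],s["contact_force"])
```

```text
red 1395 [241.1 192.8] [ 0.4917 -0.1115  0.12  ] [array([ 0.469 , -0.1383]), array([ 0.4566, -0.1044]), array([ 0.5155, -0.0843]), array([ 0.5298, -0.1199])]
red 272 [109.8 306.3] [ 0.603  -0.2655  0.12  ] [array([ 0.6103, -0.2813]), array([ 0.5871, -0.2569]), array([ 0.5963, -0.2502]), array([ 0.6199, -0.2747])]
blue 51 [322.  196.5] [ 0.5064 -0.0351  0.106 ] [array([ 0.5033, -0.0411]), array([ 0.503 , -0.0301]), array([ 0.5099, -0.0297]), array([ 0.5102, -0.0407])]
blue 39 [326.8 186. ] [ 0.4962 -0.03    0.106 ] [array([ 0.4919, -0.0325]), array([ 0.4924, -0.0277]), array([ 0.5004, -0.028 ]), array([ 0.4999, -0.0329])]
yellow 2850 [465.3 142.5] [0.4683 0.1072 0.0925] [array([0.4671, 0.0665]), array([0.429 , 0.1061]), array([0.4691, 0.1476]), array([0.5106, 0.1084])]
yellow 589 [261.2 182.7] [ 0.4907 -0.0941  0.0925] [array([ 0.4665, -0.1046]), array([ 0.4677, -0.0819]), array([ 0.5231, -0.0853]), array([ 0.522 , -0.1092])]
yellow 313 [223.7 177.3] [ 0.4817 -0.131   0.0925] [array([ 0.5022, -0.149 ]), array([ 0.4619, -0.1276]), array([ 0.4677, -0.1157]), array([ 0.5084, -0.1367])]
3.4833 0.002523523573932952 [ 0.49215211 -0.0743638   0.26997732] [-0.4753148   0.51111099  0.61380495]
```

View pics/w1.png

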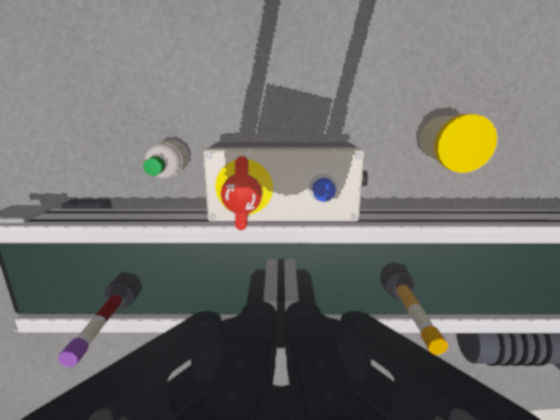

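The wrist view shows the head at (241,193) with its wings vertical, tips at about (241,160) and (241,228). Reset is at (323,189), and the shut fingertips are at about (281,262), 32 px wide.

```bash
cat >> h.py <<'E'
def locate(f,dz=0):
    im=f["image"]; P=lambda m,z:np.array([ray(f,p,z)[:2] for p in np.argwhere(m)[:,::-1]])
    red=blobs(mask(im,"red"),1)[0]; m=mask(im,"yellow")>0
    near=np.zeros_like(m); u=red[2].astype(int); near[max(0,u[1]-60):u[1]+60,max(0,u[0]-60):u[0]+60]=1
    c,r=cv2.minEnclosingCircle((P(m&near,.0925)*1000).astype(np.float32))
    q=P(red[0],.1145-dz); cr=P(red[0],.12-dz)
    w=np.linalg.svd(q-q.mean(0),full_matrices=False)[2][0]; w*=np.sign(w[0])
    pr=(q-q.mean(0))@w
    b=mask(im,"blue"); bl=P(b>0,.106); bc,br=cv2.minEnclosingCircle((bl*1000).astype(np.float32))
    return dict(disc=np.array(c)/1000,r=r,redmean=cr.mean(0),wing=np.arctan2(w[1],w[0]),wlen=np.ptp(pr),wmid=q.mean(0)+w*(pr.max()+pr.min())/2,blue=np.array(bc)/1000,br=br)
E
python3 - <<'E'
from h import *
f=dict(np.load("w1.npz"))
for k,v in locate(f).items(): print(k,np.round(v,4))
F=210/np.tan(np.radians(float(f["fovy"]))/2); print(F)
z=f["range_z"]
for r in (258,262,268,280): print(r,z[r,250:312:3].round(3))
for p in((225,193),(241,193),(323,185),(323,200),(300,170)):
    c=np.array([(p[0]-f["cx"])/F,(p[1]-f["cy"])/F,1])*z[p[1],p[0]]; print(p,(f["R"].T@(c-f["t"])).round(4))
E
```

```text
disc [ 0.4937 -0.1122]
r 28.8191
redmean [ 0.492  -0.1115]
wing -0.181
wlen 0.0716
wmid [ 0.4947 -0.1126]
blue [ 0.5008 -0.0332]
br 9.3272
327.20497976460723
258 [0.377 0.376 0.376 0.376 0.376 0.376 0.377 0.375 0.376 0.377 0.376 0.376
 0.376 0.376 0.376 0.378 0.376 0.377 0.375 0.376 0.376]
262 [0.377 0.377 0.379 0.378 0.378 0.379 0.153 0.152 0.151 0.151 0.152 0.152
 0.153 0.151 0.151 0.378 0.379 0.377 0.378 0.377 0.38 ]
268 [0.38  0.382 0.381 0.381 0.38  0.38  0.147 0.146 0.146 0.146 0.147 0.147
 0.146 0.147 0.147 0.146 0.381 0.38  0.382 0.382 0.381]
280 [0.145 0.144 0.145 0.145 0.145 0.137 0.136 0.136 0.137 0.137 0.136 0.137
 0.137 0.137 0.137 0.136 0.144 0.145 0.145 0.146 0.145]
(225, 193) [ 0.4897 -0.1259  0.1231]
(241, 193) [ 0.4906 -0.111   0.1244]
(323, 185) [ 0.4946 -0.0337  0.107 ]
(323, 200) [ 0.51   -0.0343  0.106 ]
(300, 170) [ 0.4816 -0.0541  0.0902]
```

Run:
```python
from h import *
c=np.array([.4937,-.112]); rv=down(-.09)
manip.reach([*c,.15],rv); manip.servo_line([*c,.1275],max_speed=.05)
b=manip.get_state(); print(b["t"],b["ee_pos"],b["contact_force"]); b=b["contact_force"][2]
z=.1275; zc=None
while z>.112:
    z-=.001; manip.servo_line([*c,z],max_speed=.02); s=manip.get_state(); F=s["contact_force"][2]-b
    print(round(s["t"],2),round(z,4),s["ee_pos"][2].round(4),F.round(2))
    if zc is None and F>3: zc=z+.0005
    if F>11.5 or (zc and zc-z>=.0072): break
manip.servo_line([*c,.16],max_speed=.1)
manip.reach([.492,-.1,.27],rv)
f=wrist(); np.savez("w2.npz",**f); cv2.imwrite("pics/w2.png",f["image"][:,:,::-1][100:320,150:400].repeat(3,0).repeat(3,1)[:600])
print(locate(f,.0055)); print(manip.get_state()["t"])
F=210/np.tan(np.radians(float(f["fovy"]))/2);m=blobs(mask(f["image"],"red"),1)[0]
ys,xs=np.nonzero(m[0]);z=f["range_z"][ys,xs];C=np.c_[(xs-f["cx"])/F*z,(ys-f["cy"])/F*z,z]
W=(C-f["t"])@f["R"]; print(np.percentile(W[:,2],[10,50,80,95]))
```

```text
4.65 [ 0.49359776 -0.11192651  0.12736384] [ 0.54251594 -0.3047458   0.46836042]
4.9 0.1265 0.1266 -0.79
5.15 0.1255 0.1255 -0.41
5.4 0.1245 0.1244 -0.05
5.65 0.1235 0.124 3.65
5.9 0.1225 0.1229 4.82
6.15 0.1215 0.122 5.26
6.4 0.1205 0.121 4.82
6.65 0.1195 0.12 4.81
6.9 0.1185 0.1187 1.87
7.15 0.1175 0.1181 6.99
7.4 0.1165 0.1175 9.49
{'disc': array([ 0.49370563, -0.11245294]), 'r': 28.892253875732422, 'redmean': array([ 0.49173137, -0.11190931]), 'wing': np.float64(-0.17281458397487975), 'wlen': np.float64(0.07126451972414875), 'wmid': array([ 0.49425482, -0.11243938]), 'blue': array([ 0.49999835, -0.03316191]), 'br': 10.068137168884277}
8.55
[0.1145675  0.11682093 0.11874544 0.11963614]
```

View pics/w2.png

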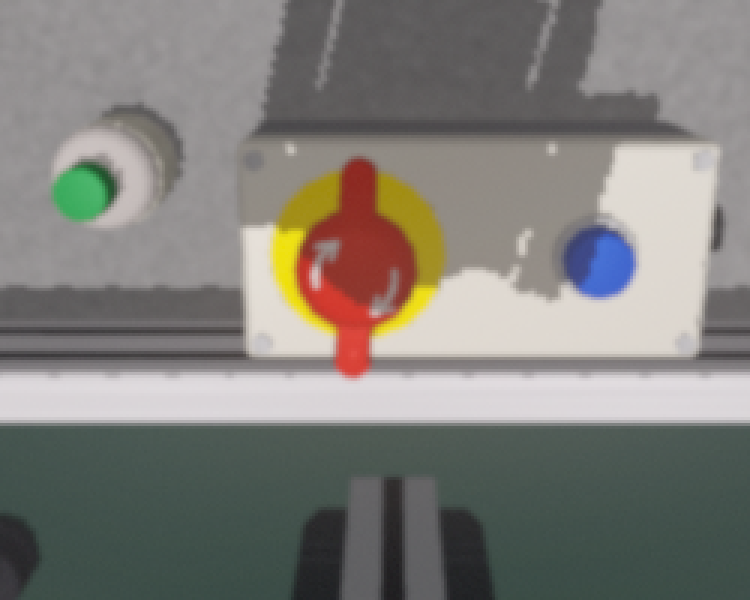

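The head is latched: its crown is down at about 0.119 m. In the crop the wings run from (358,165) to (352,370). Next I push wing_b from its −y side round the arc.

```bash
cat > twist.py <<'E'
from h import *
c=np.array([.4937,-.1122]); phi=-.172; Z=.1005
def pose(off,th):
    a=phi-th; u=np.array([np.cos(a),np.sin(a)]); v=np.array([-u[1],u[0]])
    return c-.035*u-off*v, down(a), v
def go(off,th,z=Z,sp=.05):
    p,r,v=pose(off,th); manip.servo_line([*p,z],r,max_speed=sp); s=manip.get_state()
    return s, v
for th in(0,.9): p,r,_=pose(.014,th); print(manip.ik([*p,Z],r))
p,r,_=pose(.030,0); manip.reach([*p,.16],r); s,v=go(.030,0,sp=.1); b=s["contact_force"]
print(s["t"],b)
off=.030
while off>.0135:
    off-=.0015; s,v=go(off,0,sp=.02); F=(s["contact_force"]-b); ft=F[:2]@v
    print(round(s["t"],2),round(off,4),ft.round(2),F[2].round(2))
    if ft<-1.2: break
th=0
while th<.8:
    th+=.08; s,v=go(off,th,sp=.03); F=(s["contact_force"]-b); ft=F[:2]@v
    print(round(s["t"],2),round(th,2),ft.round(2),F.round(2),s["moment"].round(2)[2])
    if np.linalg.norm(F)>10: print("STOP");break
f=wrist(); np.savez("w3.npz",**f); cv2.imwrite("pics/w3.png",f["image"][:,:,::-1]); print(off,th)
t=manip.grab_frame("top"); cv2.imwrite("pics/t3.png",cv2.resize(np.ascontiguousarray(t["image"][230:320,260:400,::-1]),None,fx=5,fy=5))
E
python3 twist.py
```

```text
[-0.42407866 -0.00702706  2.03394852  0.          1.11467119 -1.82287498]
[-0.35446839 -0.00546096  2.03239101  0.          1.1146626  -0.85326471]
9.85 [0.17306245 0.65009272 0.22077005]
10.1 0.0285 -0.63 0.79
10.35 0.027 -0.91 -0.46
10.6 0.0255 -0.9 -0.58
10.85 0.024 -0.59 0.3
11.1 0.0225 -0.83 -0.37
11.35 0.021 -0.43 -0.19
11.6 0.0195 -1.04 0.04
11.85 0.018 -2.62 0.07
12.11 0.08 -3.54 [-3.03 -2.87  0.66] 0.05
12.37 0.16 -2.14 [-1.77 -1.65 -0.62] -0.06
12.62 0.24 -2.82 [-2.77 -1.87  0.52] -0.02
12.88 0.32 -2.09 [-1.75 -1.43 -1.33] 0.03
13.14 0.4 -2.1 [-1.41 -1.59  0.7 ] -0.0
13.4 0.48 -2.2 [-2.31 -1.01 -0.08] -0.05
13.66 0.56 -1.67 [-1.69 -0.72 -0.14] -0.01
13.92 0.64 -1.19 [-0.54 -1.16 -0.11] 0.01
14.18 0.72 -2.25 [-1.17 -2.13  0.  ] -0.05
14.43 0.8 -3.21 [-1.7  -3.2   1.22] -0.04
14.69 0.88 -6.58 [-4.05 -6.18  1.44] -0.05
0.017999999999999988 0.8799999999999999
```

View pics/w3.png

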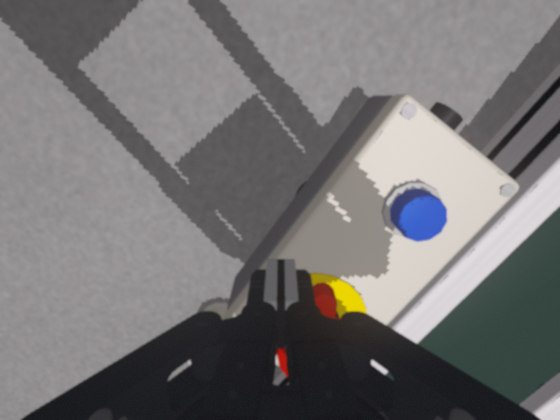

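The fingers hold the wing at (322,300), turned to about its stop. I back off along the arc, lift and look.

```bash
cat > back.py <<'E'
import re
exec(open("twist.py").read().split("for th in")[0])
for th in(.66,.44,.22,0): s,_=go(.018,th,sp=.05)
go(.028,0); s,_=go(.028,0,.16,.15)
manip.reach([.492,-.1,.27],down(-.09))
f=wrist(); np.savez("w4.npz",**f); cv2.imwrite("pics/w4.png",f["image"][:,:,::-1])
print(locate(f)); print(manip.get_state()["t"])
F=210/np.tan(np.radians(float(f["fovy"]))/2);m=blobs(mask(f["image"],"red"),1)[0]
ys,xs=np.nonzero(m[0]);z=f["range_z"][ys,xs];C=np.c_[(xs-f["cx"])/F*z,(ys-f["cy"])/F*z,z]
W=(C-f["t"])@f["R"]; print(np.percentile(W[:,2],[10,50,80,95]))
E
python3 back.py
```

```text
{'disc': array([ 0.49363098, -0.11227002]), 'r': 28.819896697998047, 'redmean': array([ 0.49199546, -0.11199031]), 'wing': np.float64(-0.16569689772175097), 'wlen': np.float64(0.0711538783952811), 'wmid': array([ 0.49449151, -0.11251532]), 'blue': array([ 0.50017072, -0.03316724]), 'br': 10.025839805603027}
17.7583
[0.12000151 0.12228754 0.12415561 0.12509011]
```

View pics/w4.png

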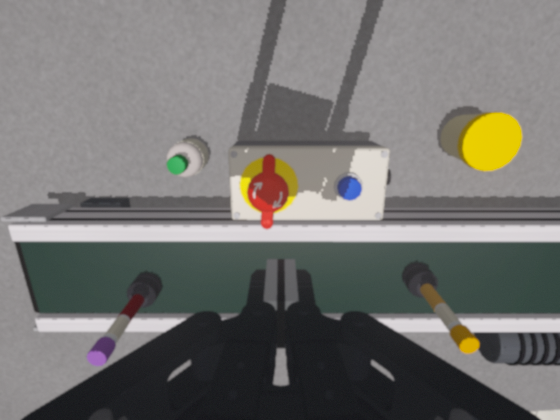

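The head is fully out again: its crown is back at about 0.125 m, at (268,190), and it is untwisted. Now the reset at (349,188).

Run:
```python
from h import *
c=np.array([.5003,-.0331]); rv=down(-.09)
manip.reach([*c,.14],rv); manip.servo_line([*c,.109],max_speed=.06)
b=manip.get_state()["contact_force"][2]; z=.109
while z>.097:
    z-=.001; manip.servo_line([*c,z],max_speed=.02); s=manip.get_state(); F=s["contact_force"][2]-b
    print(round(s["t"],2),round(z,4),s["ee_pos"][2].round(4),F.round(2))
    if F>13: break
manip.sleep(.2)
manip.servo_line([*c,.15],max_speed=.08)
manip.reach([.492,-.1,.27],rv)
f=wrist(); cv2.imwrite("pics/w5.png",f["image"][:,:,::-1]); L=locate(f); print(L,manip.get_state()["t"])
F=210/np.tan(np.radians(float(f["fovy"]))/2)
for col in("red","blue"):
    m=blobs(mask(f["image"],col),1)[0]
    ys,xs=np.nonzero(m[0]);z=f["range_z"][ys,xs];C=np.c_[(xs-f["cx"])/F*z,(ys-f["cy"])/F*z,z]
    print(col,np.percentile(((C-f["t"])@f["R"])[:,2],[10,50,80,95]))
```

```text
19.32 0.108 0.1082 0.11
19.57 0.107 0.107 0.6
19.82 0.106 0.1061 1.1
20.07 0.105 0.1052 2.97
20.32 0.104 0.1041 4.05
20.57 0.103 0.1031 3.98
20.82 0.102 0.1021 5.4
21.07 0.101 0.1012 5.84
21.32 0.1 0.101 11.81
21.57 0.099 0.1008 18.09
{'disc': array([ 0.49377621, -0.11240073]), 'r': 28.904735565185547, 'redmean': array([ 0.49193235, -0.11196578]), 'wing': np.float64(-0.17406803313085367), 'wlen': np.float64(0.0712591232419982), 'wmid': array([ 0.49457422, -0.11251543]), 'blue': array([ 0.50002841, -0.03315689]), 'br': 10.114240646362305} 23.2167
red [0.12000139 0.1222238  0.12413226 0.12505811]
blue [0.10582817 0.10658486 0.10715436 0.10766208]
```

View pics/w5.png

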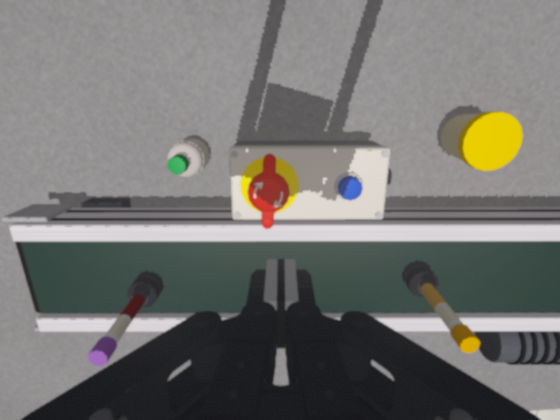

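Reset went fully in, to its rigid stop at 0.101 m, and came back out (350,188). The head is out (268,190) and the tubes, jar and bottle have not moved. Handing in.

```bash
python3 -c "
from cell import manip
print(manip.finish_job())"
```

```text
the job is handed in; nothing more can be done
None
```

I pressed the emergency stop until it latched, turned it clockwise until it sprang fully out, then pressed reset all the way in and let it come back; nothing else was moved, and the job was handed in at about 23 s.

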